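Change over the supply and start the practice circuit

ROBOT

A 7-joint arm with a two-finger parallel gripper is mounted at the origin on the work surface. World frame = base frame: x ahead of the robot, y to its left, z up, the work surface at z = 0. Lengths are in m, angles in rad, forces in N, time in s.
With the tool pointing down it reaches from about 0.4 to 0.875 m from the base axis. Payload 6.5 kg.
Tool frame: the origin (TCP) lies midway between the tips of the shut fingers; the grasp point (between the pads) lies 19 mm behind it; z points along the fingers, y is the direction in which the jaws open and shut (so a half turn about z gives the same grasp; the last joint's range is limited). The gripper opens to 88 mm and grips with 3 to 60 N. Pads are 18 mm wide; open, the fingers measure 123 mm over their backs; the gripper's body (75 mm by 187 mm) begins 45 mm behind the grasp point.
Start: joints at [1.081, 0.536, -0.004, 1.538, 0.003, 1.067, -0.071], TCP at [0.267, -0.592, 0.239] pointing down, gripper open.
Joint ranges: [-2.7, 2.7], [-0.37, 2.16], [-1.27, 1.26], [0.24, 2.4], [-1.31, 4.45], [0.19, 1.91], [-2.76, 2.76]. Speed limits (rad/s): [2.39, 2.39, 3.14, 3.14, 3.14, 3.14, 3.14].

INTERFACE

Orientations are given as a unit quaternion [w, x, y, z].
In Python, from plant import robot gives the robot as it stands. The module is installed in compiled form; this text tells all that it offers.
- The arm moves only by the tool drive_tool, never from a script. Its argument "series" is one flat list of numbers, 7 for each row, row after row: the turn, a rotation vector about the tool's x, y, z as a fraction of full scale, then the shift along the tool's x, y, z as a fraction of full scale, then the opening, from 0 (shut) to 1 (fully open). A call has exactly 10 rows; each row is the pose to reach, as a shift and turn from the pose measured when the call began, along the tool's axes at that moment, turning the shorter way round; what a row does not reach only later rows make up. Full scale, the value 1, is 30 cm for a shift and pi rad for a turn. A row lasts 1/10 s, in which the tool goes at most 50 mm and 8.59 degrees, less where a joint would pass 70% of its speed; a pose out of reach is approached as far as the arm can. A call with a number of a shift or a turn outside -1 to 1 is refused whole. A call with a gripper value outside its range is refused whole. The fingers move at their own pace and stop on an object; "grip_force" is the grip in N (left out, the last holds). Time passes only in rows, so rows that repeat a pose let the fingers close, or fill a call up. It gives the time, the measured TCP pose, the force and the opening at its end, in the units of the state.
- robot.observe(): the state, without advancing time (a new reading comes with each control period).
- robot.camera(name): name is "side" or "top" or "wrist"; returns the picture (400x640x3 uint8, red, green, blue); there is no depth.
- robot.get_calibration(name): a dict with "fx", "fy", "cx", "cy" (pixels), "xyz" and "orientation" of the camera in the world; the wrist camera has in their place "tool_from_camera" (4x4, takes a point from camera to tool coordinates, whose origin is the TCP and whose axes are the flange's). Camera axes: x right, y up, looking along -z (the intrinsics and any distortion apply to the point x, -y, -z); pixel columns grow to the right and rows downward; lengths in m; the calibration is good to about 2 mm. A picture is of the moment at which its call begins: read the wrist's pose just before it. get_calibration takes no time and is no camera call.
- robot.hand_in(): hands the job in, once; it reports no verdict.
The state is a dict: "time": time; "joints": joint angles; "qvel": joint speeds; "tau": joint torques, N m; "position": TCP position; "tcp_rot": TCP orientation; "contact_force": force on the tool from outside, world axes, zero at the start; "wrist_torque": the same for the moment, N m; "opening": finger opening in m.
Only numpy, scipy, OpenCV 4.12 (cv2) and the standard library are available. Lean on these libraries where they do the work, as an engineer would, in place of code of your own. Each camera call takes 0.05 s, during which the arm holds its last target.

TASK

On the practice board, push the lever of the changeover switch all the way over: past its first notch to the second stop, at the far end of its swing. Then, with the lever there, press the larger of the two buttons on the push-button station fully in and let it come back up. Only push with the fingertips: do not grip or force the lever, do not lift or shift the station, leave the smaller button alone and do not disturb the other things on the board.

Things in the scene. Friction and masses are not known exactly. Their poses are not given: they have to be found in the camera images.
- switch: Changeover switch fixed to the board: white box 150 (its x) by 90 (its y) by 50 mm high, grey top plate to 53 mm; a black paddle lever stands out of a slot along x. Origin: centre of the underside. +x points level along the lever's throw, from the off stop to the second stop. Lever pivot 45 mm above the origin, axis along y. More than 35 N on it counts as forcing.
- lever (a joint): Lever angle, rad. 0: off, leaning 0.55 rad from upright to the switch's -x (starts here or within 0.1); 0.55: first notch, upright; 1.1: second stop, end of swing, leaning 0.55 rad to +x. Spring detents hold it in all three: about 5 N on the paddle (6 N at most) carries it over the humps near 0.28 and 0.83; short of a hump it springs back, past it it snaps on by itself.
- lever_tip (a point): Middle of the lever's top end, 100 mm from the pivot. The black paddle is the last 60 mm of the lever: 34 mm wide (switch's y), 14 mm thick; below it a steel stem. The tip is about 130 mm above the board at both ends of the swing, 145 mm when upright.
- station: Push-button station, a loose white box weighing about 0.7 kg that stands on the board: 85 mm (its x) by 140 mm (its y) by 50 mm high, with two black push buttons in grey housings on top, a larger one and a smaller one 68 mm apart along its y. Origin at the centre of its underside, z up.
- start (a joint): Travel of the larger button in m: 0 up, 0.006 fully in. Spring-loaded, about 5 N fully in. Counts as pressed from 0.0045.
- start_top (a point): Centre of the top face of the larger button (36 mm across), which is pressed straight down; on the station's +y half.
- test (a joint): Travel of the smaller button (20 mm across, on the station's -y half) in m: 0 up, 0.006 fully in. Must not be pressed.
- junction: Bystander: loose round grey junction box, 66 mm across, 34 mm high. Origin at the centre of its underside.
- meter: Bystander: loose orange multimeter lying face up, 85 by 170 by 38 mm (about 50 mm over the dial). Origin at the centre of its underside.
- driver: Bystander: loose screwdriver 190 mm long lying on the board, along its x. Origin at its underside.
- backbox: Bystander: loose empty white back box, 146 by 86 by 40 mm, open at the top. Origin at the centre of its underside.
Things that resemble listed ones, but are neither listed nor needed, are in the scene too. What is shaped like the station but green or pink is not meant.

How it is judged:
On the way, in this order (a step that is already met when the one before it is completed fails the run):
1. the lever stands at the second stop (value of joint lever above 1.03 rad), for 0.2 s.
2. the larger button is pressed fully in, the lever still at the second stop (value of joint start above 0.0045 m and value of joint lever above 1.03 rad), for 0.05 s.
At the end, for the whole second after the job is handed in: The lever rests at the second stop (above 1.03 rad of 1.1), both buttons are up (within 1.5 mm), and the station stands flat and still within 25 mm of where it began (value of joint lever above 1.03 rad and value of joint each of start, test below 0.0015 m and distance of station from where it was at the start of the episode below 0.025 m and angle between station's own z axis and vertical below 0.05 rad and linear speed of station below 0.02 m/s); the robot touches nothing.
It fails at once if the larger button is pressed (3 mm) before the lever is at the second stop (value of joint start above 0.003 m and value of joint lever below 0.95 rad).
It fails at once if the smaller button is pressed (3 mm) (value of joint test above 0.003 m).
It fails at once if the switch or its lever is forced or gripped: more than 35 N from the fingers (contact force between the fingers and switch above 35 N).
It fails at once if the station is lifted 12 mm, tipped or shifted 25 mm (height (world z) of station above 0.012 m or distance of station from where it was at the start of the episode above 0.025 m or angle between station's own z axis and vertical above 0.15 rad).
It fails at once if a bystander is moved 25 mm (distance of any of junction, meter, driver, backbox from where it was at the start of the episode above 0.025 m).
It also fails if it takes over 64 s, if anything falls off the work surface, if the arm or the gripper's body presses on something with over 40 N, if the wrist force passes 120 N, or if a joint passes its speed limit or range.

## Working session

There is one attempt and no reset: what is moved stays moved. The work goes in short steps, Python scripts to look and compute and a tool call to move; the robot and the scene stay as the last step left them, time stands still between calls to the robot, and variables do not carry over. Pictures are saved under pics/ and viewed, and the job is handed in when it is done.

Besides the shell and the picture viewer there is one more tool, called after "Request:" by a JSON object that holds its "name" and its "arguments". drive_tool: Moves the arm, as the interface text tells. Its arguments: {"type":"object","properties":{"series":{"type":"array","items":{"type":"number"}},"grip_force":{"type":"number"}},"required":["series"]}

```bash
mkdir -p pics; python3 - <<'E'
from plant import robot
import cv2
s=robot.observe();print(s)
for n in("side","top","wrist"):
    cv2.imwrite(f"pics/{n}0.png",robot.camera(n)[:,:,::-1]);print(n,robot.get_calibration(n))
E
```

```text
{'time': 0.0, 'joints': array([ 1.0807795 ,  0.53719019, -0.00440451,  1.53885111,  0.00257736,
        1.06728988, -0.07122268]), 'qvel': array([ 0.00014345,  0.00124677, -0.00229114,  0.00194269, -0.00021564,
        0.00038676, -0.00044519]), 'tau': array([-7.02010148e-04, -5.70981574e+01,  9.90172438e-01, -2.51600862e+01,
       -5.63238712e-02,  1.78585685e-02,  1.55891967e-04]), 'position': array([ 0.26702941, -0.59195082,  0.2378324 ]), 'tcp_rot': array([-8.31727858e-04,  9.77629998e-01,  2.10330301e-01, -2.42749508e-04]), 'contact_force': array([-0.35324012, -0.30528509, -0.00869464]), 'wrist_torque': array([0.00799648, 0.04423853, 0.01752573]), 'opening': 0.08837090286516848}
side {'fx': 469.39646841612296, 'fy': 469.39646841612296, 'cx': 311.63656153647946, 'cy': 198.0393056228057, 'xyz': array([0.27407747, 1.17711552, 1.07413175]), 'orientation': array([-0.07066533, -0.03777006,  0.42634727,  0.90100379])}
top {'fx': 448.7917912443423, 'fy': 448.7917912443423, 'cx': 320.56807551069517, 'cy': 192.4865056896768, 'xyz': array([0.33055321, 0.02353295, 1.35012006]), 'orientation': array([-0.70300676, -0.03469581,  0.03854629,  0.7092897 ])}
wrist {'fx': 331.5705408028433, 'fy': 331.5705408028433, 'cx': 318.23388517766386, 'cy': 200.1824615467151, 'tool_from_camera': array([[-7.18807899e-04,  9.51190496e-01,  3.08603505e-01,
         8.04380925e-02],
       [ 9.99999700e-01,  7.73292772e-04, -5.42477731e-05,
        -2.23415774e-04],
       [-2.90240826e-04,  3.08603374e-01, -9.51190766e-01,
        -1.45534867e-01],
       [ 0.00000000e+00,  0.00000000e+00,  0.00000000e+00,
         1.00000000e+00]])}
```

View pics/top0.png

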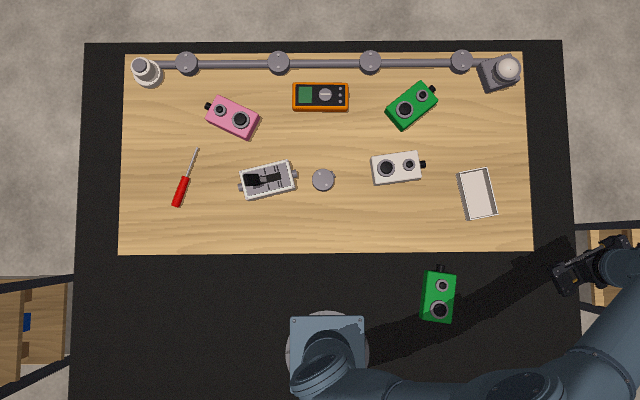

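View pics/side0.png

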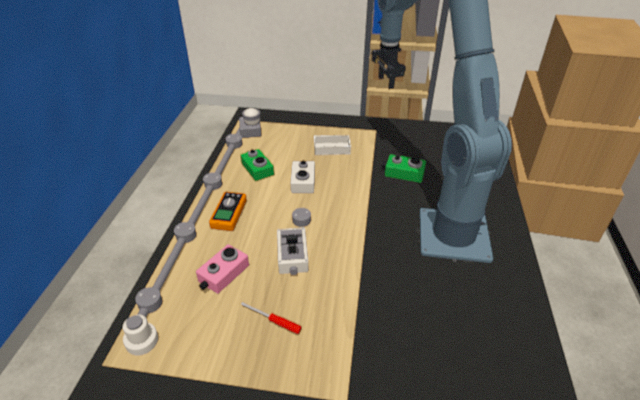

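View pics/wrist0.png

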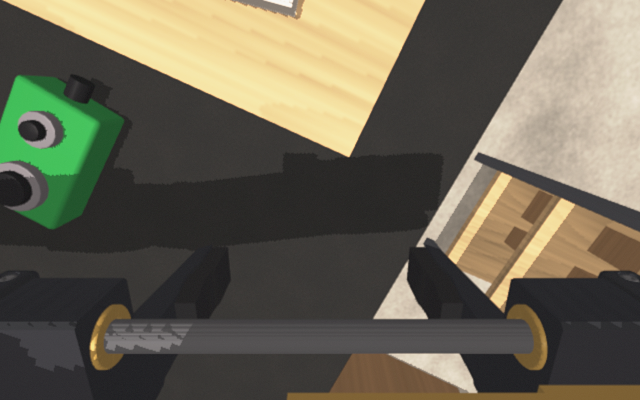

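```bash
cat > h.py <<'E'
import numpy as np
from scipy.spatial.transform import Rotation as R
from plant import robot
def q2R(q): return R.from_quat([q[1],q[2],q[3],q[0]]).as_matrix()
def cam(n,s=None):
    c=robot.get_calibration(n)
    if n=="wrist":
        s=s or robot.observe(); T=np.array(c["tool_from_camera"]);Rt=q2R(s["tcp_rot"])
        return c,Rt@T[:3,:3],s["position"]+Rt@T[:3,3]
    return c,q2R(c["orientation"]),np.array(c["xyz"])
def pix2w(n,u,v,z,s=None):
    c,Rc,p=cam(n,s); d=Rc@np.array([(u-c["cx"])/c["fx"],-(v-c["cy"])/c["fy"],-1]); return p+d*(z-p[2])/d[2]
def w2pix(n,X,s=None):
    c,Rc,p=cam(n,s); q=Rc.T@(np.array(X)-p); return np.array([c["cx"]+c["fx"]*q[0]/-q[2],c["cy"]-c["fy"]*q[1]/-q[2]])
def tri(a,b):
    A=[];B=[]
    for n,u,v in(a,b):
        c,Rc,p=cam(n); d=Rc@np.array([(u-c["cx"])/c["fx"],-(v-c["cy"])/c["fy"],-1]);d/=np.linalg.norm(d);M=np.eye(3)-np.outer(d,d);A.append(M);B.append(M@p)
    return np.linalg.solve(A[0]+A[1],B[0]+B[1])
E
python3 - <<'E'
import cv2,numpy as np
a=cv2.imread("pics/top0.png");b=cv2.imread("pics/side0.png")
def c(im,x,y,w,h,k):return cv2.resize(im[y:y+h,x:x+w],None,fx=k,fy=k,interpolation=cv2.INTER_CUBIC)
o=np.vstack([np.hstack([c(a,230,145,80,60,5),c(a,360,140,80,60,5)]),np.hstack([c(b,260,215,80,60,5),c(b,270,150,80,60,5)])])
cv2.imwrite("pics/crop0.png",o)
E
```

```text
(no output)
```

View pics/crop0.png

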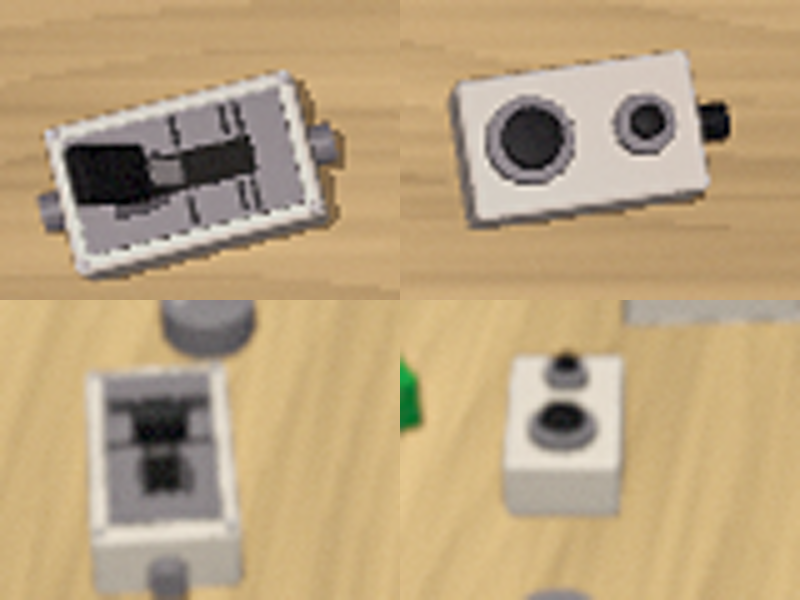

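```bash
python3 - <<'E'
from h import *
f=lambda x,y:(230+x/5,145+y/5)
P=[pix2w("top",*f(*c),.05) for c in[(50,135),(285,78),(325,215),(85,270)]]
o=np.mean(P,0);print(np.round(P,3),o)
ex=(P[1]-P[0])+(P[2]-P[3]);ey=(P[0]-P[3])+(P[1]-P[2]);print(np.linalg.norm(ex)/2,np.linalg.norm(ey)/2,"yaw",np.arctan2(ex[1],ex[0]),np.arctan2(ey[1],ey[0])-np.pi/2)
yaw=np.arctan2(ex[1],ex[0])
X=np.array([np.cos(yaw),np.sin(yaw),0])
for a in(-.55,0,.55):
    for n in("top","side"):
        T=o*[1,1,0]+[0,0,.045]+.1*(np.sin(a)*X+np.cos(a)*np.array([0,0,1]))
        p=w2pix(n,T); print(a,n,p,(p-([230,145] if n=="top" else [260,215]))*5, T)
g=lambda x,y:(360+(x-400)/5,140+y/5)
Q=[pix2w("top",*g(*c),.05) for c in[(453,85),(685,50),(710,190),(472,220)]]
os=np.mean(Q,0);print(np.round(Q,3),os)
print(np.linalg.norm(Q[0]-Q[1]),np.linalg.norm(Q[1]-Q[2]))
print("big",pix2w("top",*g(531,136),.065),"small",pix2w("top",*g(646,121),.065))
print("big tri",tri(("top",*g(531,136)),("side",270+162/5,150+117/5)))
E
```

```text
[[0.528 0.251 0.05 ]
 [0.561 0.113 0.05 ]
 [0.48  0.09  0.05 ]
 [0.449 0.23  0.05 ]] [0.50416887 0.17106292 0.05      ]
0.14208219018290644 0.0832581959668929 yaw -1.3450777557180047 -1.3017541917980964
-0.55 top [245.32993045 180.38899521] [ 76.64965227 176.94497605] [0.49247078 0.22200577 0.13025245]
-0.55 side [292.29008785 236.52620299] [161.45043927 107.63101497] [0.49247078 0.22200577 0.13025245]
0 top [263.30804805 175.23812779] [166.54024024 151.19063893] [0.50416887 0.17106292 0.145     ]
0 side [291.52571505 220.61315273] [157.62857525  28.06576367] [0.50416887 0.17106292 0.145     ]
0.55 top [282.5521855  171.62239259] [262.76092752 133.11196295] [0.51586696 0.12012007 0.13025245]
0.55 side [291.14143345 212.76249894] [155.70716725 -11.18750528] [0.51586696 0.12012007 0.13025245]
[[ 0.569 -0.132  0.05 ]
 [ 0.589 -0.269  0.05 ]
 [ 0.506 -0.281  0.05 ]
 [ 0.489 -0.142  0.05 ]] [ 0.53835665 -0.20608916  0.05      ]
0.13856100289343695 0.08414719806121518
big [ 0.53620543 -0.17496596  0.065     ] small [ 0.54444744 -0.24194781  0.065     ]
big tri [ 0.53562219 -0.17537681  0.06269984]
```

```bash
cat >> h.py <<'E'
def plan(x,y,z,yaw):
    s=robot.observe();R0=q2R(s["tcp_rot"]);t=R0.T@(np.array([x,y,z])-s["position"])/.3
    Rt=np.array([[np.cos(yaw),np.sin(yaw),0],[np.sin(yaw),-np.cos(yaw),0],[0,0,-1]])
    r=R.from_matrix(R0.T@Rt).as_rotvec()/np.pi
    print("t",round(s["time"],2),"pos",np.round(s["position"],4),"F",np.round(s["contact_force"],2),"open",round(s["opening"],4)); print("row",np.round(r,4),np.round(t,4))
E
python3 -c "
from h import *
plan(.45,-.25,.28,.24)"
```

```text
t 0.15 pos [ 0.2671 -0.5921  0.2381] F [ 1.    0.42 -0.32] open 0.0885
row [-0.0004  0.0001  0.0585] [ 1.0247 -0.7889 -0.1389]
```

Request:
{"name": "drive_tool", "arguments": {"series": [0,0,0.0585,0.98,-0.79,-0.14,0,0,0,0.0585,0.98,-0.79,-0.14,0,0,0,0.0585,0.98,-0.79,-0.14,0,0,0,0.0585,0.98,-0.79,-0.14,0,0,0,0.0585,0.98,-0.79,-0.14,0,0,0,0.0585,0.98,-0.79,-0.14,0,0,0,0.0585,0.98,-0.79,-0.14,0,0,0,0.0585,0.98,-0.79,-0.14,0,0,0,0.0585,0.98,-0.79,-0.14,0,0,0,0.0585,0.98,-0.79,-0.14,0]}}

```text
time: 1.15
position: [0.4375, -0.2551, 0.2802]
tcp_rot: [-0.0, 0.993, 0.12, -0.0]
contact_force: [-0.8, 0.7, -0.6]
opening: 0.0096
```

```bash
python3 -c "
from h import *
import cv2
s=robot.observe();cv2.imwrite('pics/w1.png',robot.camera('wrist')[:,:,::-1]);print(list(s['position']),list(s['tcp_rot']))
plan(.40,.17,.28,.24)"
```

```text
[np.float64(0.4375268178222764), np.float64(-0.25507989859262764), np.float64(0.28023906039555496)] [np.float64(-0.00047609284335369884), np.float64(0.9927281098519294), np.float64(0.12037639667015651), np.float64(-0.00044313669367372887)]
t 1.2 pos [ 0.437  -0.2561  0.2801] F [ 0.52 -0.95  0.44] open 0.006
row [-0.0003  0.0004 -0.0003] [ 0.2167 -1.4092  0.0015]
```

View pics/w1.png

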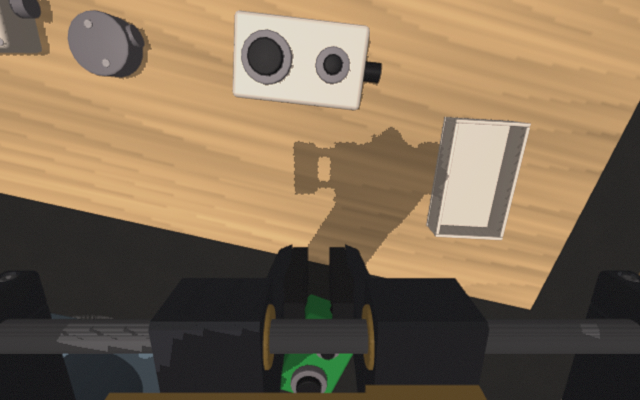

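The wrist picture shows the white station: larger button at (265,57), smaller at (332,65), backbox at (480,180), junction at (105,45). The look-alikes are green (top 411,105 and 439,295) and pink (top 233,117), so none of those.

```bash
python3 -c "
from h import *
s=dict(position=np.array([.43753,-.25508,.28024]),tcp_rot=[-.000476,.992728,.120376,-.000443])
for z in(.055,.06,.065,.07): print(z,pix2w('wrist',265,57,z,s),pix2w('top',386.2,167.2,z),pix2w('wrist',332.5,65,z,s))
plan(.42,.03,.28,.24)"
```

```text
0.055 [ 0.53618946 -0.17390331  0.055     ] [ 0.53780569 -0.17651055  0.055     ] [ 0.54535684 -0.24341522  0.055     ]
0.06 [ 0.53591272 -0.1747371   0.06      ] [ 0.53700556 -0.17573826  0.06      ] [ 0.54495646 -0.24331146  0.06      ]
0.065 [ 0.53563598 -0.17557088  0.065     ] [ 0.53620543 -0.17496596  0.065     ] [ 0.54455608 -0.2432077   0.065     ]
0.07 [ 0.53535925 -0.17640466  0.07      ] [ 0.5354053  -0.17419366  0.07      ] [ 0.5441557  -0.24310394  0.07      ]
t 1.2 pos [ 0.437  -0.2561  0.2801] F [ 0.52 -0.95  0.44] open 0.006
row [-0.0003  0.0004 -0.0003] [ 0.1709 -0.94    0.0011]
```

Request:
{"name": "drive_tool", "arguments": {"series": [0,0,0,0.17,-0.94,0,0,0,0,0,0.17,-0.94,0,0,0,0,0,0.17,-0.94,0,0,0,0,0,0.17,-0.94,0,0,0,0,0,0.17,-0.94,0,0,0,0,0,0.17,-0.94,0,0,0,0,0,0.17,-0.94,0,0,0,0,0,0.17,-0.94,0,0,0,0,0,0.17,-0.94,0,0,0,0,0,0.17,-0.94,0,0]}}

```text
time: 2.2
position: [0.4199, 0.0281, 0.2802]
tcp_rot: [-0.0, 0.993, 0.117, -0.001]
contact_force: [-0.1, 1.5, -0.7]
opening: 0.0002
```

```bash
python3 -c "
from h import *
plan(.43,.19,.29,.24)"
```

```text
t 2.2 pos [0.4199 0.0281 0.2802] F [-0.05  1.51 -0.72] open 0.0002
row [-0.0003  0.0005 -0.0014] [ 0.1588 -0.5169 -0.0327]
```

Request:
{"name": "drive_tool", "arguments": {"series": [0,0,0,0.16,-0.52,-0.03,0,0,0,0,0.16,-0.52,-0.03,0,0,0,0,0.16,-0.52,-0.03,0,0,0,0,0.16,-0.52,-0.03,0,0,0,0,0.16,-0.52,-0.03,0,0,0,0,0.16,-0.52,-0.03,0,0,0,0,0.16,-0.52,-0.03,0,0,0,0,0.16,-0.52,-0.03,0,0,0,0,0.16,-0.52,-0.03,0,0,0,0,0.16,-0.52,-0.03,0]}}

```text
time: 3.2
position: [0.4302, 0.1904, 0.2892]
tcp_rot: [-0.0, 0.993, 0.117, -0.001]
contact_force: [-0.3, 0.7, 0.3]
opening: 0.0004
```

```bash
python3 -c "
from h import *
import cv2
s=robot.observe();cv2.imwrite('pics/w2.png',robot.camera('wrist')[:,:,::-1]);print(np.round(s['position'],5),np.round(s['tcp_rot'],5))
"
```

```text
[0.43023 0.19039 0.28924] [-1.9000e-04  9.9313e-01  1.1705e-01 -8.1000e-04]
```

View pics/w2.png

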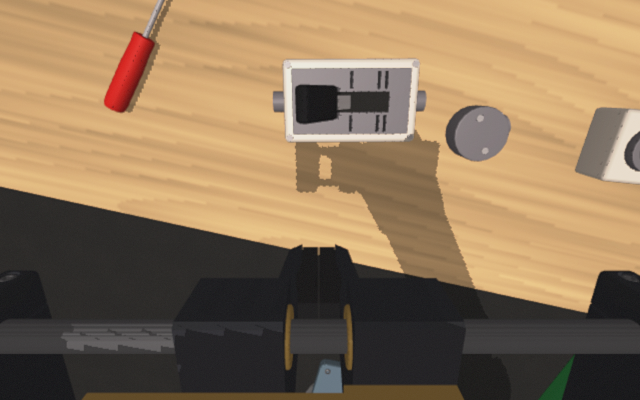

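```bash
python3 -c "
from h import *
s=dict(position=np.array([.43023,.19039,.28924]),tcp_rot=[-.00019,.99313,.11705,-.00081])
P=np.array([pix2w('wrist',*c,.05,s) for c in[(285,60),(419,60),(415.5,140),(287.5,140)]]);o=P.mean(0);print(P,o)
e=P[1]-P[0]+P[2]-P[3];print(np.linalg.norm(e)/2,np.arctan2(e[1],e[0]))
y=np.arctan2(e[1],e[0]);X=np.array([np.cos(y),np.sin(y),0])
for a in (-.45,-.55):
  T=o*[1,1,0]+[0,0,.045]+.1*(np.sin(a)*X+np.cos(a)*np.array([0,0,1]));print(a,T,w2pix('wrist',T,s))
# start: 
for d in(-.11,-.10): print(d,(o+d*X))
plan(*((o-.115*X)[:2]),.22,y+np.pi/2)
"
```

```text
[[0.53210655 0.25164788 0.05      ]
 [0.56540996 0.11187021 0.05      ]
 [0.48346866 0.08823904 0.05      ]
 [0.44928628 0.23167429 0.05      ]] [0.50756786 0.17085785 0.05      ]
0.14557119373180402 -1.336872250490928
-0.45 [0.49748551 0.21316975 0.13504471] [311.03263854 104.06556716]
-0.55 [0.49545215 0.221703   0.13025245] [301.20132228 103.87847285]
-0.11 [0.48207025 0.27786193 0.05      ]
-0.1 [0.48438821 0.26813428 0.05      ]
t 3.25 pos [0.4302 0.1906 0.2893] F [0.22 0.13 0.6 ] open 0.0004
row [-0.0002  0.0005  0.0003] [ 0.2362 -0.2592  0.2307]
```

Request:
{"name": "drive_tool", "arguments": {"series": [0,0,0,0.232,-0.26,0.1,0,0,0,0,0.232,-0.26,0.2,0,0,0,0,0.232,-0.26,0.2,0,0,0,0,0.232,-0.26,0.2,0,0,0,0,0.232,-0.26,0.3,0,0,0,0,0.232,-0.26,0.4,0,0,0,0,0.232,-0.26,0.5,0,0,0,0,0.232,-0.26,0.6,0,0,0,0,0.232,-0.26,0.61,0,0,0,0,0.232,-0.26,0.61,0]}}

```text
time: 4.25
position: [0.4795, 0.2821, 0.1069]
tcp_rot: [0.0, 0.993, 0.117, -0.001]
contact_force: [-0.0, -0.5, 0.3]
opening: 0.0007
```

```bash
python3 -c "
from h import *
import cv2
o=np.array([.5068,.1708]);y=-1.335;X=np.array([np.cos(y),np.sin(y)])
s=robot.observe();print(s['position'],(s['position'][:2]-o)@X,np.cross(X,s['position'][:2]-o))
im=robot.camera('wrist')[:,:,::-1];b=robot.camera('side')[:,:,::-1]
cv2.imwrite('pics/w3.png',np.vstack([im,cv2.resize(b[190:290,230:390],None,fx=4,fy=4)])[:,:,:][::1][:800]);
cv2.imwrite('pics/w3.png',cv2.resize(np.vstack([im,cv2.resize(b[190:290,230:390],None,fx=4,fy=4)]),None,fx=.75,fy=.75))
d=o-.075*X;plan(*d,.105,.236)
"
```

```text
[0.47952195 0.28206618 0.10685013] -0.11455991699491568 -0.0005295144746581062
t 4.35 pos [0.4805 0.2831 0.1081] F [-0.03  0.72  0.26] open 0.0004
row [-0.0004 -0.0004 -0.0005] [-0.0021  0.1344  0.0102]<string>:5: DeprecationWarning: Arrays of 2-dimensional vectors are deprecated. Use arrays of 3-dimensional vectors instead. (deprecated in NumPy 2.0)
```

View pics/w3.png

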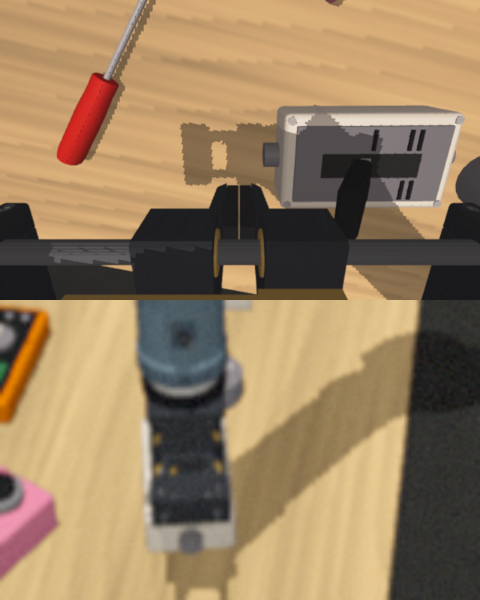

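Request:
{"name": "drive_tool", "arguments": {"series": [0,0,0,0,0.04,0,0,0,0,0,0,0.07,0,0,0,0,0,0,0.1,0,0,0,0,0,0,0.12,0.01,0,0,0,0,0,0.14,0.01,0,0,0,0,0,0.16,0.01,0,0,0,0,0,0.18,0.01,0,0,0,0,0,0.2,0.01,0,0,0,0,0,0.215,0.01,0,0,0,0,0,0.215,0.01,0]}}

```text
time: 5.35
position: [0.4961, 0.2214, 0.1058]
tcp_rot: [-0.002, 0.993, 0.117, 0.001]
contact_force: [0.2, 1.4, 1.3]
opening: 0.0004
```

```bash
cat >> h.py <<'E'
def look(name):
    import cv2
    o=np.array([.5068,.1708]);y=-1.335;X=np.array([np.cos(y),np.sin(y)])
    s=robot.observe();d=s['position'][:2]-o
    print("t",round(s["time"],2),"along",d@X,"lat",d@[-X[1],X[0]],"z",s["position"][2],"F along",s["contact_force"][:2]@X,np.round(s["contact_force"],2))
    im=robot.camera('wrist')[:,:,::-1]
    cv2.imwrite(f'pics/{name}.png',im)
E
python3 -c "
from h import *
look('w4')"
```

```text
t 5.35 along -0.051730331263375756 lat 0.0014066434794850063 z 0.1057693265453801 F along -1.2948389507612903 [0.19 1.38 1.27]
```

View pics/w4.png

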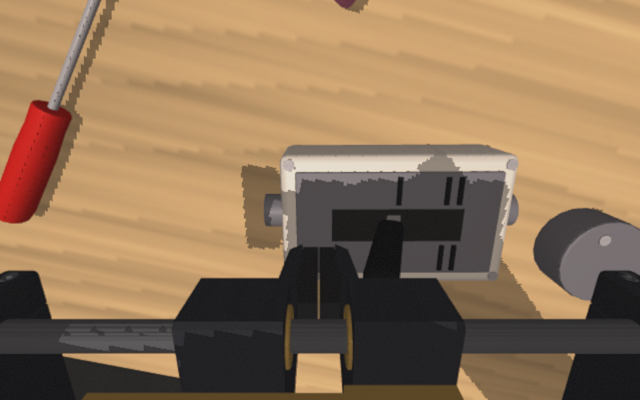

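The paddle (365–400, 220–280) is beside the finger's right edge (357) with light contact. I'll continue the push.

Request:
{"name": "drive_tool", "arguments": {"series": [0,0,0,0,0.015,0,0,0,0,0,0,0.03,0,0,0,0,0,0,0.045,0,0,0,0,0,0,0.06,0,0,0,0,0,0,0.075,0,0,0,0,0,0,0.09,0,0,0,0,0,0,0.1,0,0,0,0,0,0,0.11,0,0,0,0,0,0,0.11,0,0,0,0,0,0,0.11,0,0]}}

```text
time: 6.4
position: [0.5033, 0.1888, 0.1053]
tcp_rot: [-0.001, 0.993, 0.117, 0.001]
contact_force: [-1.0, 2.0, 0.0]
opening: 0.0007
```

```bash
python3 -c "
from h import *
look('w5')"
```

```text
t 6.4 along -0.018306667336955476 lat 0.0008425550885667191 z 0.10532554110807327 F along -2.200844911140156 [-1.04  2.01  0.  ]
```

View pics/w5.png

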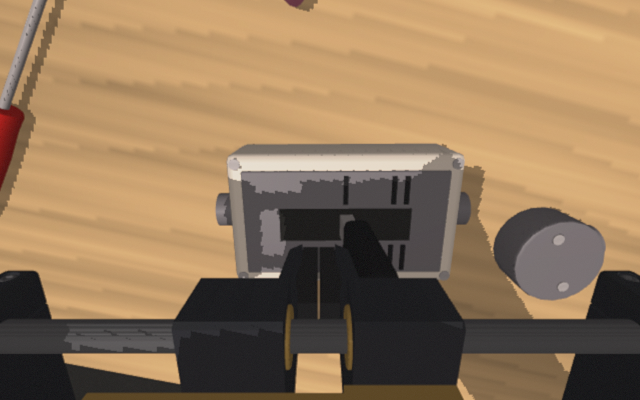

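The lever is near upright, with its base at (350,215) leaning toward (385,270). Next push is smaller.

Request:
{"name": "drive_tool", "arguments": {"series": [0,0,0,0,0.01,0,0,0,0,0,0,0.02,0,0,0,0,0,0,0.03,0,0,0,0,0,0,0.04,0,0,0,0,0,0,0.05,0,0,0,0,0,0,0.06,0,0,0,0,0,0,0.065,0,0,0,0,0,0,0.065,0,0,0,0,0,0,0.065,0,0,0,0,0,0,0.065,0,0]}}

```text
time: 7.45
position: [0.508, 0.1697, 0.1053]
tcp_rot: [-0.001, 0.993, 0.117, 0.001]
contact_force: [0.1, 0.1, 0.2]
opening: 0.0002
```

```bash
python3 -c "
from h import *
look('w6')"
```

```text
t 7.45 along 0.0013568787001994554 lat 0.000875147963978646 z 0.10528977259450259 F along -0.07973056985582681 [0.08 0.1  0.21]
```

View pics/w6.png

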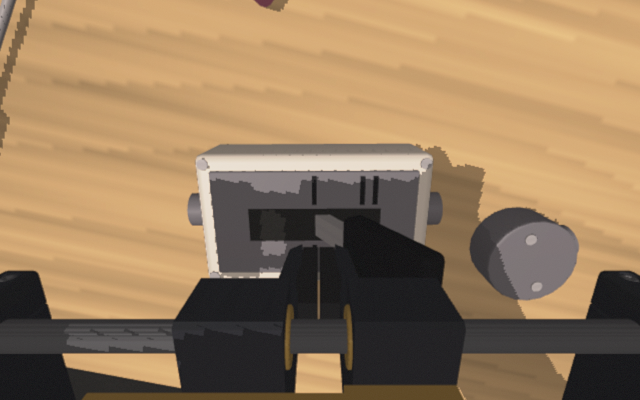

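The lever has snapped over (stem 318,225, paddle end about 443,265) and the force is ~0. I'll back off, rise and verify.

Request:
{"name": "drive_tool", "arguments": {"series": [0,0,0,0,-0.05,0,0,0,0,0,0,-0.08,-0.02,0,0,0,0,0,-0.1,-0.1,0,0,0,0,0,-0.1,-0.25,0,0,0,0,-0.1,-0.1,-0.4,0,0,0,0,-0.15,-0.1,-0.55,0,0,0,0,-0.2,-0.1,-0.6,0,0,0,0,-0.2,-0.1,-0.6,0,0,0,0,-0.2,-0.1,-0.6,0,0,0,0,-0.2,-0.1,-0.6,0]}}

```text
time: 8.5
position: [0.4421, 0.1847, 0.2841]
tcp_rot: [-0.001, 0.993, 0.118, -0.0]
contact_force: [-0.0, 0.6, 0.1]
opening: 0.0007
```

```bash
python3 -c "
from h import *
s=robot.observe()
look('w7')
o=np.array([.5068,.1708,0]);y=-1.335;X=np.array([np.cos(y),np.sin(y),0])
for a in (0,.45,.55): print(a,w2pix('wrist',o+[0,0,.045]+.1*(np.sin(a)*X+np.array([0,0,np.cos(a)])),s))
plan(.48,-.085,.25,.236)"
```

```text
t 8.5 along -0.028672051111290044 lat -0.05965342833530339 z 0.28410731832673103 F along -0.5946823737225156 [-0.01  0.61  0.14]
0 [353.0550713 118.7050865]
0.45 [402.26495409 117.80783805]
0.55 [410.95367959 117.40680919]
t 8.55 pos [0.4421 0.1847 0.284 ] F [-0.01  0.4  -0.32] open 0.0003
row [-0.0006  0.0001 -0.0001] [-0.087   0.9038  0.1115]
```

View pics/w7.png

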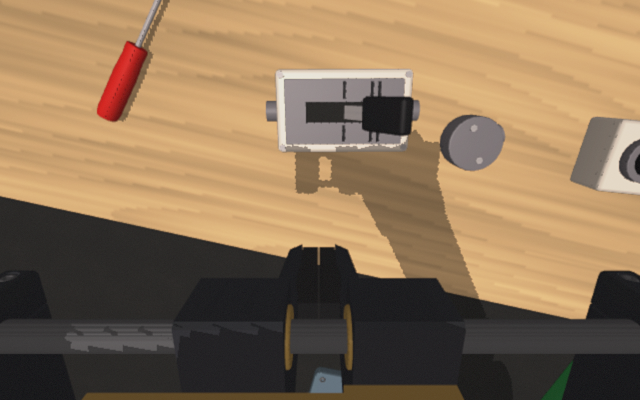

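Paddle end is at (411,116), which matches the second stop prediction (411,117). Now to the station.

Request:
{"name": "drive_tool", "arguments": {"series": [0,0,0,-0.09,0.9,0.1,0,0,0,0,-0.09,0.9,0.1,0,0,0,0,-0.09,0.9,0.1,0,0,0,0,-0.09,0.9,0.1,0,0,0,0,-0.09,0.9,0.1,0,0,0,0,-0.09,0.9,0.1,0,0,0,0,-0.09,0.9,0.1,0,0,0,0,-0.09,0.9,0.1,0,0,0,0,-0.09,0.9,0.1,0,0,0,0,-0.09,0.9,0.1,0]}}

```text
time: 9.55
position: [0.4789, -0.0825, 0.2534]
tcp_rot: [-0.001, 0.993, 0.119, -0.0]
contact_force: [-0.2, 0.4, -0.0]
opening: 0.0005
```

```bash
python3 -c "
from h import *
plan(.46,-.175,.22,.236)"
```

```text
t 9.55 pos [ 0.4789 -0.0825  0.2534] F [-0.19  0.4  -0.01] open 0.0005
row [-0.0008  0.0001  0.0007] [-0.134   0.2851  0.1107]
```

Request:
{"name": "drive_tool", "arguments": {"series": [0,0,0,-0.13,0.28,0.11,0,0,0,0,-0.13,0.28,0.11,0,0,0,0,-0.13,0.28,0.11,0,0,0,0,-0.13,0.28,0.11,0,0,0,0,-0.13,0.28,0.11,0,0,0,0,-0.13,0.28,0.11,0,0,0,0,-0.13,0.28,0.11,0,0,0,0,-0.13,0.28,0.11,0,0,0,0,-0.13,0.28,0.11,0,0,0,0,-0.13,0.28,0.11,0]}}

```text
time: 10.55
position: [0.4609, -0.1731, 0.2202]
tcp_rot: [-0.001, 0.993, 0.119, -0.0]
contact_force: [-0.4, 0.3, 0.5]
opening: 0.0002
```

```bash
python3 -c "
from h import *
s=robot.observe()
look('w8');print(np.round(s['position'],5),np.round(s['tcp_rot'],5))
for z in(.06,.066):print(w2pix('wrist',[.536,-.175,z],s))
plan(.536,-.175,.10,.236)"
```

```text
t 10.55 along 0.3236763352643799 lat -0.1250003214937225 z 0.220249376417369 F along -0.34530629871628876 [-0.35  0.27  0.47]
[ 0.46088 -0.17312  0.22025] [-1.1500e-03  9.9290e-01  1.1896e-01 -2.9000e-04]
[340.99127995 101.86952824]
[341.42901266 102.05520505]
t 10.6 pos [ 0.4608 -0.1732  0.2202] F [-0.99 -1.55  0.59] open 0.0005
row [-0.0008  0.0001  0.0007] [0.2422 0.0659 0.4005]
```

View pics/w8.png

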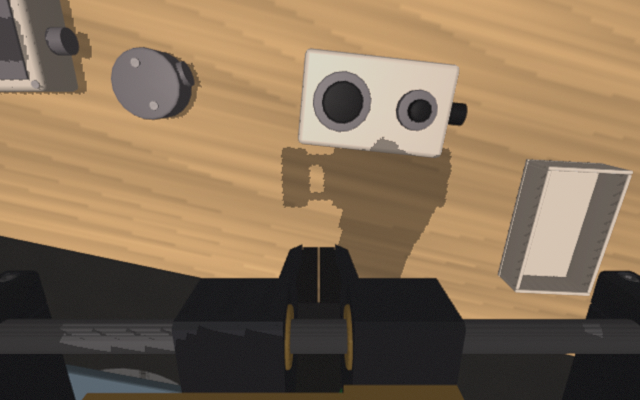

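Larger button is at (343,102), predicted (341,102), so the position is good.

Request:
{"name": "drive_tool", "arguments": {"series": [0,0,0,0.1,0.07,0.1,0,0,0,0,0.2,0.07,0.2,0,0,0,0,0.242,0.067,0.25,0,0,0,0,0.242,0.067,0.3,0,0,0,0,0.242,0.067,0.35,0,0,0,0,0.242,0.067,0.4,0,0,0,0,0.242,0.067,0.44,0,0,0,0,0.242,0.067,0.46,0,0,0,0,0.242,0.067,0.46,0,0,0,0,0.242,0.067,0.46,0]}}

```text
time: 11.6
position: [0.5363, -0.1754, 0.0826]
tcp_rot: [-0.001, 0.993, 0.119, -0.0]
contact_force: [-0.0, -0.4, 1.0]
opening: 0.0004
```

```bash
python3 -c "
from h import *
look('w9')
plan(.536,-.1755,.068,.236)"
```

```text
t 11.6 along 0.34354861202221754 lat -0.05224433745965959 z 0.08256298755403212 F along 0.39239138936638823 [-0.01 -0.41  1.01]
t 11.65 pos [ 0.5365 -0.1755  0.0828] F [-0.49  0.22  0.07] open 0.0003
row [-0.0006 -0.0002  0.0007] [-0.0016 -0.0002  0.0492]
```

View pics/w9.png

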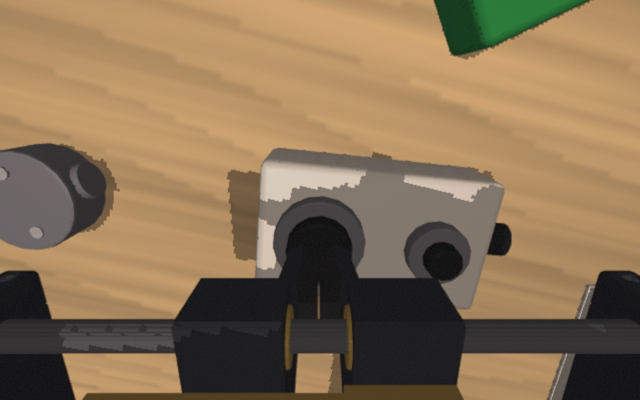

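The fingers are centred over the larger button (320,240). Descending slowly with a force check.

Request:
{"name": "drive_tool", "arguments": {"series": [0,0,0,0,0,0.01,0,0,0,0,0,0,0.02,0,0,0,0,0,0,0.03,0,0,0,0,0,0,0.035,0,0,0,0,0,0,0.04,0,0,0,0,0,0,0.045,0,0,0,0,0,0,0.05,0,0,0,0,0,0,0.055,0,0,0,0,0,0,0.055,0,0,0,0,0,0,0.055,0,0]}}

```text
invalid input
```

Request:
{"name": "drive_tool", "arguments": {"series": [0,0,0,0,0,0.01,0,0,0,0,0,0,0.02,0,0,0,0,0,0,0.03,0,0,0,0,0,0,0.035,0,0,0,0,0,0,0.04,0,0,0,0,0,0,0.045,0,0,0,0,0,0,0.05,0,0,0,0,0,0,0.055,0,0,0,0,0,0,0.055,0,0,0,0,0,0,0.055,0]}}

```text
time: 12.65
position: [0.5364, -0.1755, 0.0665]
tcp_rot: [-0.001, 0.993, 0.119, 0.0]
contact_force: [-1.9, 0.9, 5.1]
opening: 0.0004
```

Request:
{"name": "drive_tool", "arguments": {"series": [0,0,0,0,0,0.003,0,0,0,0,0,0,0.006,0,0,0,0,0,0,0.008,0,0,0,0,0,0,0.01,0,0,0,0,0,0,0.01,0,0,0,0,0,0,0.01,0,0,0,0,0,0,0.01,0,0,0,0,0,0,0.01,0,0,0,0,0,0,0.01,0,0,0,0,0,0,0.01,0]}}

```text
time: 13.65
position: [0.5365, -0.1754, 0.0661]
tcp_rot: [-0.001, 0.993, 0.119, -0.0]
contact_force: [-9.9, 2.4, 30.1]
opening: 0.0005
```

```bash
python3 -c "
from h import *
import cv2
look('w10')
b=robot.camera('side')[:,:,::-1]; t=robot.camera('top')[:,:,::-1]
cv2.imwrite('pics/s10.png',np.hstack([cv2.resize(b[130:210,250:350],None,fx=4,fy=4),cv2.resize(t[130:210,350:450],None,fx=4,fy=4)]))
print(robot.observe()['contact_force'])
"
```

```text
t 13.65 along 0.3435997350263963 lat -0.05202737681875616 z 0.06605628084430462 F along -4.639724121099894 [-9.9   2.39 30.06]
[-9.71638607  2.21190486 30.4388544 ]
```

View pics/w10.png

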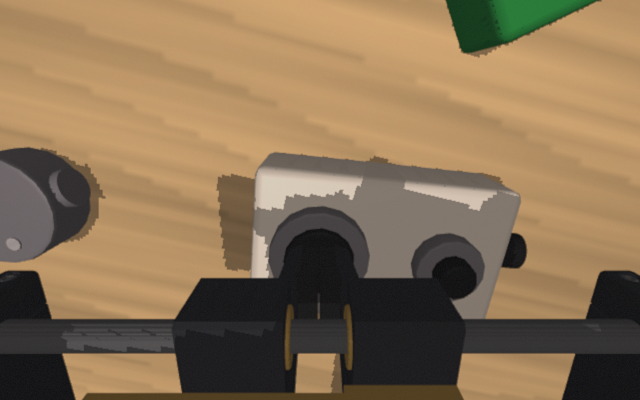

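View pics/s10.png

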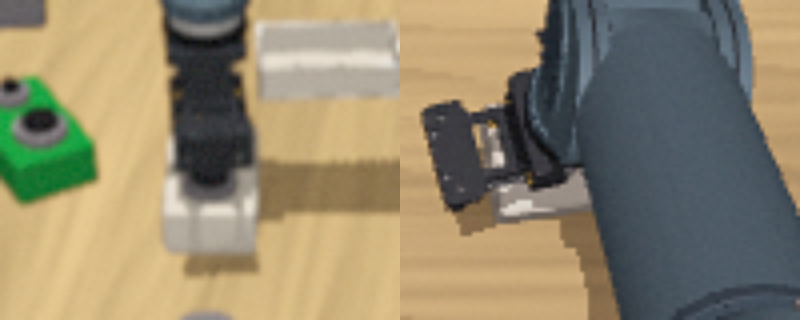

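The button looks sunk in its ring and the stop is firm. I'll raise in small steps to see whether the spring follows.

Request:
{"name": "drive_tool", "arguments": {"series": [0,0,0,0,0,-0.004,0,0,0,0,0,0,-0.007,0,0,0,0,0,0,-0.007,0,0,0,0,0,0,-0.007,0,0,0,0,0,0,-0.007,0,0,0,0,0,0,-0.007,0,0,0,0,0,0,-0.007,0,0,0,0,0,0,-0.007,0,0,0,0,0,0,-0.007,0,0,0,0,0,0,-0.007,0]}}

```text
time: 14.8
position: [0.5365, -0.1755, 0.0681]
tcp_rot: [-0.0, 0.993, 0.119, -0.0]
contact_force: [-0.8, -0.8, 3.5]
opening: 0.0005
```

```bash
python3 -c "
from h import *
look('w11')"
```

```text
t 14.8 along 0.34362135483149764 lat -0.052019976650448566 z 0.0681200407276557 F along 0.5938799790040151 [-0.78 -0.8   3.47]
```

The force is 3.5 N at 2 mm up, so that is the button's spring and the button was fully in. Retreating now.

Request:
{"name": "drive_tool", "arguments": {"series": [0,0,0,0,0,-0.03,0,0,0,0,0,0,-0.1,0,0,0,0,0,0,-0.2,0,0,0,0,0,0,-0.3,0,0,0,0,0,0,-0.4,0,0,0,0,-0.1,0,-0.5,0,0,0,0,-0.2,0.1,-0.6,0,0,0,0,-0.25,0.2,-0.6,0,0,0,0,-0.25,0.2,-0.6,0,0,0,0,-0.25,0.2,-0.6,0]}}

```text
time: 15.85
position: [0.4775, -0.252, 0.2483]
tcp_rot: [-0.001, 0.993, 0.118, 0.0]
contact_force: [-0.4, 0.3, 0.8]
opening: 0.0002
```

```bash
python3 -c "
from h import *
import cv2
s=robot.observe();look('w12')
print(w2pix('wrist',[.536,-.175,.07],s))
plan(.36,-.42,.3,.236)
"
```

```text
t 15.85 along 0.4042695636582743 lat -0.1272426156175845 z 0.24828395600931125 F along -0.43777035554309335 [-0.45  0.34  0.76]
[253.14310621  98.96522301]
t 15.9 pos [ 0.4779 -0.2507  0.248 ] F [-0.13  0.01 -0.38] open 0.0003
row [-0.0006 -0.0001  0.0008] [-0.5153  0.455  -0.1743]
```

View pics/w12.png

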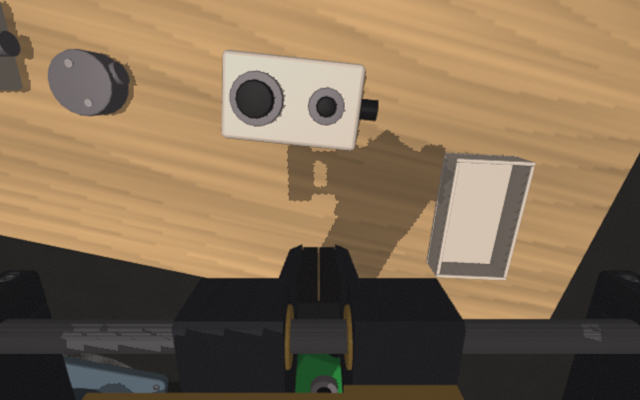

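Station at (293,100) undisturbed, larger button up at (256,98). I'll move clear and take a last overall look.

Request:
{"name": "drive_tool", "arguments": {"series": [0,0,0,-0.1,0.45,-0.17,0,0,0,0,-0.2,0.45,-0.17,0,0,0,0,-0.4,0.45,-0.17,0,0,0,0,-0.4,0.45,-0.17,0,0,0,0,-0.4,0.45,-0.17,0,0,0,0,-0.4,0.45,-0.17,0,0,0,0,-0.4,0.45,-0.17,0,0,0,0,-0.4,0.45,-0.17,0,0,0,0,-0.4,0.45,-0.17,0,0,0,0,-0.4,0.45,-0.17,0]}}

```text
time: 16.9
position: [0.3939, -0.4096, 0.2985]
tcp_rot: [-0.001, 0.993, 0.12, 0.0]
contact_force: [0.1, 0.1, -0.8]
opening: 0.0004
```

```bash
python3 -c "
from h import *
import cv2
cv2.imwrite('pics/t13.png',robot.camera('top')[:,:,::-1])
print(robot.observe()['contact_force'])"
```

```text
[-0.47891509  0.141626   -1.06172924]
```

View pics/t13.png

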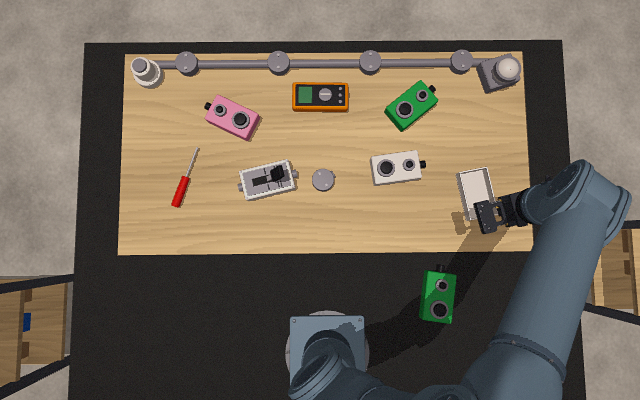

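The lever is at the right-hand stop, with its tip at about (282,172) against a predicted (282.6,171.6). The station is still at (397,167), and the junction, meter, driver and back box have not visibly moved.

```bash
python3 -c "
from plant import robot
print(robot.hand_in())"
```

```text
the job is handed in; nothing more can be done
None
```

I pushed the changeover lever past the first notch to the second stop with shut fingertips. I then pressed the larger button on the white station fully in, let it come back up, moved the arm clear and handed the job in at about 17 s of the 64 s allowed.

- **Lever:** after the push, its tip appeared within a pixel or so of where the second stop should be, in both the wrist and final top pictures. Finger force readings were about 2 N or less, though they were only taken at the end of each move.
- **Larger button:** it reached a firm stop at about 30 N. Backing off 2 mm left 3.5 N, which fits the button's spring and not the housing. It looked up again afterwards.
- **Press force:** the press ended harder than the roughly 5 N needed, with about 10 N sideways, but the station did not visibly shift or tip.
- **Everything else:** the fingers stayed clear of the smaller button. The other things on the board show no visible movement in the last top picture, though the gripper partly hides the back box there.

No check failed or disagreed. The hand-in gives no verdict, so I can't confirm the judged result.

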